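Collect the finished miniature stones from the polisher's catch tray

TASK

Two finished miniature curling stones (round, with rounded edges) lie in the polishing machine's steel catch tray. Collect them into the grey tote: set each one down gently, not dropped, flat and right way up on the tote's floor, one stone in each of its two compartments. Leave the square sawn blank that lies among them where it is in the tray.

Things in the scene. Friction and masses are not known exactly. Their poses are not given: they have to be found in the camera images.
- stone_a_center (a point): finished miniature curling stone: polished grey granite, round from above, 60 mm diameter, 40 mm tall, rounded top and bottom edges, a vertical matt band round its waist (12 to 28 mm above its underside), 0.18 to 0.34 kg. The point is its centre, 20 mm above its underside; z is its up axis. Starts upright in the fixed steel tray: floor 3 mm thick, lying on the bench, walls 22 mm high.
- stone_b_center (a point): a twin of the other stone, same size, in the same tray. The point is its centre, 20 mm above its underside; z is its up axis. The stones and the blank lie in any order, at least 100 mm apart centre to centre, and their centres at least 70 mm from the tray's walls. The machine's chute enters over the tray's left (+y) wall and rises away from it.
- blank_center (a point): sawn granite blank, not finished: a sharp-edged square block 50 x 50 mm and 40 mm tall, in the same tray as the stones. The point is its centre, 20 mm above its underside. To be left in place.
- tote: open grey tote fixed on the bench, outside 190 (its x) by 300 (its y) by 60 mm high, walls and floor 5 mm. Origin: centre of its underside, on the bench; z up. A divider 4 mm thick, top 40 mm above the bench, runs along x through its middle: two compartments 180 (x) by 143 mm (y) inside, centred at y = +73 and -73 mm. Most finger room when the jaws close along its x.
Not all that is in view belongs to the job. What is shaped like the part that bears stone_a_center but green or orange is not meant.

How it is judged:
By the outcome, as a careful person would: the job done as asked, in the order asked, and still so for the second after the job is handed in, with the robot touching nothing.
It also fails if it takes over 64 s, if anything falls off the work surface, if the arm or the gripper's body presses on something with over 40 N, if the wrist force passes 120 N, or if a joint passes its speed limit or range.

ROBOT

A 6-joint arm with a two-finger parallel gripper is mounted at the origin on the work surface. World frame = base frame: x ahead of the robot, y to its left, z up, the work surface at z = 0. Lengths are in m, angles in rad, forces in N, time in s.
With the tool pointing down it reaches from about 0.3 to 0.95 m from the base axis. Payload 3.1 kg.
Tool frame: the origin (TCP) lies at the very end of the fingers, on their centre line; the grasp point (between the pads) lies grip_depth behind it (grip_depth is the distance from the TCP to the grasp point, in m); z points along the fingers, x is the direction in which the jaws open and shut, and the axes are right-handed (so a half turn about z gives the same grasp; the last joint's range is limited). The gripper opens to 85 mm and grips with 20 to 120 N. Pads are 22 mm wide; open, the fingers measure 114 mm over their backs; the gripper's body (76 mm by 85 mm) begins 54 mm behind the grasp point. The pads swing forward as they close: fully open they stand 13 mm farther back than shut.
Start: joints at [1.249, 0.308, 1.634, -0, 1.2, -0.07], TCP at [0.156, 0.605, 0.231] pointing down, gripper open.
Joint ranges: [-3.06, 3.06], [-0.79, 1.96], [0.05, 2.63], [-1.19, 4.34], [0.05, 2.64], [-2.94, 2.94]. Speed limits (rad/s): [2.79, 2.79, 3.14, 3.14, 3.14, 3.14].

INTERFACE

Orientations are given as a unit quaternion [x, y, z, w].
In Python, from bench import * gives the robot as it stands.
- The arm moves only by the tool arm_command, never from a script. Its argument "targets" is text: rows parted by semicolons, each of 7 numbers parted by spaces: the shift along the tool's x, y, z in m, then the turn, a rotation vector about the tool's x, y, z in rad, then the closure, from 0 (fully open) to 1 (shut). In form: x y z wx wy wz hand; .... A call has 1 to 8 rows; each row is the pose to reach, as a shift and turn from the pose commanded when the call began, along the tool's axes at that moment; what a row does not reach only later rows make up. A row lasts 1/12 s, in which the tool goes at most 41.7 mm and 7.16 degrees, less where a joint would pass 70% of its speed; a pose out of reach is approached as far as the arm can. A call with a gripper value outside its range is refused whole. The fingers move at their own pace and stop on an object; "squeeze" is the grip in N (left out, the last holds). Time passes only in rows, so rows that repeat a pose let the fingers close. It gives the time, the measured TCP pose, the force and the opening at its end, in the units of the state.
- get_obs(): the state, without advancing time (a new reading comes with each control period).
- snapshot(name): name is "scene" or "top" or "wrist"; returns the picture (384x512x3 uint8, red, green, blue); there is no depth.
- get_calibration(name): a dict with "camera_matrix" (3x3 intrinsics, pixels), "distortion" ([k1, k2, p1, p2, k3] as OpenCV has them; the pictures are not rectified), "origin" and "attitude" of the camera in the world. Camera axes: x right, y down, z forward; pixel columns grow to the right and rows downward; lengths in m; the calibration is good to about 2 mm. A picture is of the moment at which its call begins: read the wrist's pose just before it. get_calibration takes no time and is no camera call; for the wrist camera it gives the pose at the moment of the call.
- finish_job(): hands the job in, once; it reports no verdict.
The state is a dict: "clock": time; "joint_pos": joint angles; "joint_vel": joint speeds; "tau": joint torques, N m; "ee_pos": TCP position; "orientation": TCP orientation; "contact_force": force on the tool from outside, world axes, zero at the start; "moment": the same for the moment, N m; "gripper_width": finger opening in m.
Only numpy, scipy, OpenCV 4.12 (cv2) and the standard library are available. Lean on these libraries where they do the work, as an engineer would, in place of code of your own. Each camera call takes 0.05 s, during which the arm holds its last target.

## Working session

There is one attempt and no reset: what is moved stays moved. The work goes in short steps, Python scripts to look and compute and a tool call to move; the robot and the scene stay as the last step left them, time stands still between calls to the robot, and variables do not carry over. Pictures are saved under pics/ and viewed, and the job is handed in when it is done.

Besides the shell and the picture viewer there is one more tool, called after ">>>" by a JSON object that holds its "name" and its "arguments", one argument or row to a line. arm_command: Moves the arm, as the interface text tells. Its arguments: {"type":"object","properties":{"targets":{"type":"string"},"squeeze":{"type":"number"}},"required":["targets"]}

```bash
mkdir -p pics; ls; python3 - <<'E'
from bench import *
import cv2
o=get_obs(); print(o)
for n in ["scene","top","wrist"]:
    c=get_calibration(n); print(n,c)
    im=snapshot(n); cv2.imwrite(f"pics/{n}0.png",cv2.cvtColor(im,cv2.COLOR_RGB2BGR))
E
```

```text
pics
{'clock': 0.0, 'joint_pos': array([ 1.24930472e+00,  3.09016575e-01,  1.63519980e+00,  1.71552255e-05,
        1.19970141e+00, -6.97209086e-02]), 'joint_vel': array([ 0.00149499,  0.00041622,  0.00138104,  0.0019478 , -0.00101191,
       -0.0002809 ]), 'tau': array([-7.96970889e-04, -4.15247655e+01, -2.76663476e+01,  1.91602639e-04,
        9.89590277e-03,  1.55957061e-07]), 'ee_pos': array([0.15547103, 0.60449808, 0.23003357]), 'orientation': array([ 7.90292218e-01,  6.12729025e-01, -9.70600493e-04,  6.39964140e-04]), 'contact_force': array([ 0.35718318, -1.2647093 , -0.14152099]), 'moment': array([-0.0340108 , -0.00187794, -0.00231823]), 'gripper_width': 0.08555625544736253}
scene {'camera_matrix': array([[366.57067351,   0.        , 256.05647582],
       [  0.        , 366.57067351, 192.02616303],
       [  0.        ,   0.        ,   1.        ]]), 'distortion': array([-0.03805982,  0.        ,  0.        ,  0.        ,  0.        ]), 'origin': array([0.85379908, 0.4548822 , 0.91128683]), 'attitude': array([ 0.38501474,  0.88134684, -0.2534017 , -0.10382188])}
top {'camera_matrix': array([[377.29182957,   0.        , 251.73021025],
       [  0.        , 377.29182957, 195.98559127],
       [  0.        ,   0.        ,   1.        ]]), 'distortion': array([-0.10142777,  0.        ,  0.        ,  0.        ,  0.        ]), 'origin': array([0.35043982, 0.09391889, 1.19857747]), 'attitude': array([-0.70478714,  0.70686402, -0.0414305 ,  0.0436102 ])}
wrist {'camera_matrix': array([[335.02985028,   0.        , 253.42276379],
       [  0.        , 335.02985028, 189.08329642],
       [  0.        ,   0.        ,   1.        ]]), 'distortion': array([-0.00216739,  0.        ,  0.        ,  0.        ,  0.        ]), 'origin': array([0.08995895, 0.62179686, 0.37199967]), 'attitude': array([0.78251244, 0.60735945, 0.08323538, 0.10890662])}
```

View pics/scene0.png

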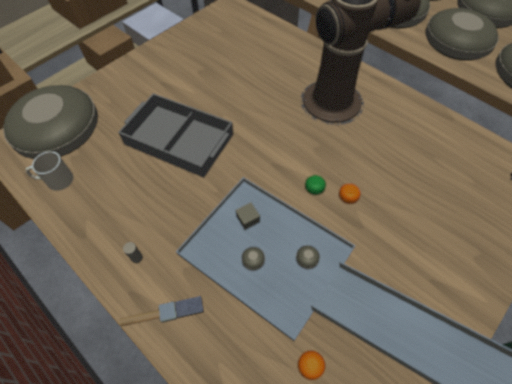

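View pics/top0.png

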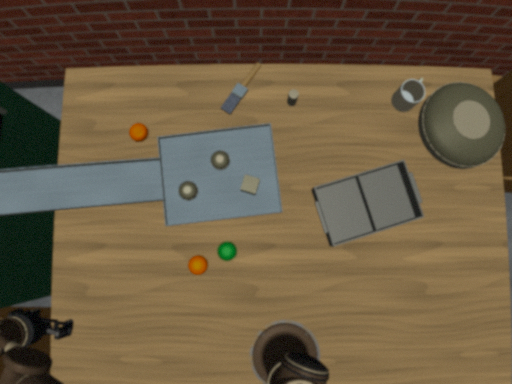

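View pics/wrist0.png

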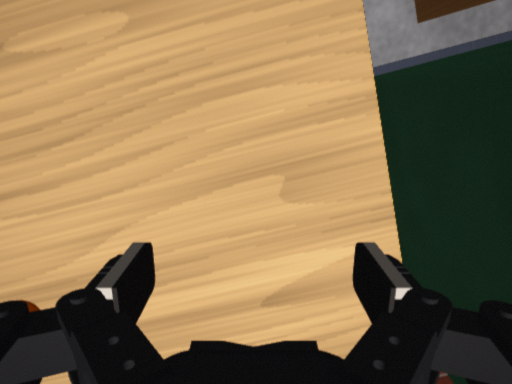

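```bash
cat > h.py <<'E'
import numpy as np, cv2
from scipy.spatial.transform import Rotation as R
def ray(c,px):
    p=cv2.undistortPoints(np.array([[px]],float),c["camera_matrix"],c["distortion"])[0,0]
    d=R.from_quat(c["attitude"]).as_matrix()@np.array([p[0],p[1],1.]); return np.array(c["origin"]),d
def onz(c,px,z):
    o,d=ray(c,px); return o+d*(z-o[2])/d[2]
def proj(c,P):
    Rm=R.from_quat(c["attitude"]).as_matrix(); q=Rm.T@(np.array(P,float)-c["origin"])
    p,_=cv2.projectPoints(q.reshape(1,1,3),np.zeros(3),np.zeros(3),c["camera_matrix"],c["distortion"]); return p[0,0]
def tri(r1,r2):
    o1,d1=r1;o2,d2=r2;d1=d1/np.linalg.norm(d1);d2=d2/np.linalg.norm(d2)
    s=np.linalg.lstsq(np.stack([d1,-d2],1),o2-o1,rcond=None)[0]
    a,b=o1+s[0]*d1,o2+s[1]*d2; return (a+b)/2,np.linalg.norm(a-b)
E
python3 - <<'E'
from bench import *
from h import *
import cv2
ct=get_calibration("top");cs=get_calibration("scene")
t=cv2.imread("pics/top0.png");s=cv2.imread("pics/scene0.png")
cv2.imwrite("pics/topc.png",cv2.resize(t[110:260,150:440],None,fx=2.7,fy=2.7,interpolation=cv2.INTER_CUBIC))
cv2.imwrite("pics/scenec.png",cv2.resize(s[80:340,110:370],None,fx=2.3,fy=2.3,interpolation=cv2.INTER_CUBIC))
for n,a,b in [("s1",(220,159),(253,258)),("s2",(188,190),(307,257)),("blank",(250,184),(248,215)),("?",(220,159),(307,257))]:
    print(n,onz(ct,a,.03),onz(cs,b,.03),tri(ray(ct,a),ray(cs,b)))
for p in [(313,188),(404,163),(421,215),(331,243)]: print("tote",onz(ct,p,.06))
for p in [(159,138),(270,126),(281,211),(166,225)]: print("tray",onz(ct,p,.022))
print(proj(ct,[0,0,0]),proj(cs,[0,0,0]))
E
```

```text
s1 [0.60992748 0.19739084 0.03      ] [0.61162835 0.20378586 0.03      ] (array([0.61052639, 0.19974598, 0.02166343]), np.float64(0.004081928405504878))
s2 [0.51129302 0.29719126 0.03      ] [0.51636914 0.30312824 0.03      ] (array([0.51237319, 0.30018291, 0.01795559]), np.float64(0.002127911026964768))
blank [0.52958524 0.10264849 0.03      ] [0.53044001 0.10871171 0.03      ] (array([0.52926457, 0.10438081, 0.02344961]), np.float64(0.004267815453189989))
? [0.60992748 0.19739084 0.03      ] [0.51636914 0.30312824 0.03      ] (array([0.56840367, 0.25300487, 0.09701325]), np.float64(0.1341309528293346))
tote [ 0.5121055  -0.08995905  0.06      ]
tote [ 0.5904515  -0.37883719  0.06      ]
tote [ 0.42743787 -0.4244551   0.06      ]
tote [ 0.3447956  -0.14102639  0.06      ]
tray [0.68242969 0.39653326 0.022     ]
tray [0.71989288 0.0378089  0.022     ]
tray [0.44512916 0.00593659 0.022     ]
tray [0.40200214 0.36619351 0.022     ]
[283.5782496  354.44923199] [331.33248271 100.70531051]
```

View pics/topc.png

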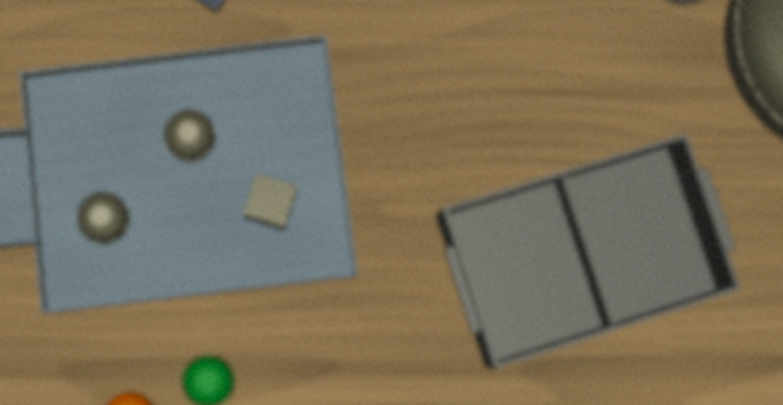

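View pics/scenec.png

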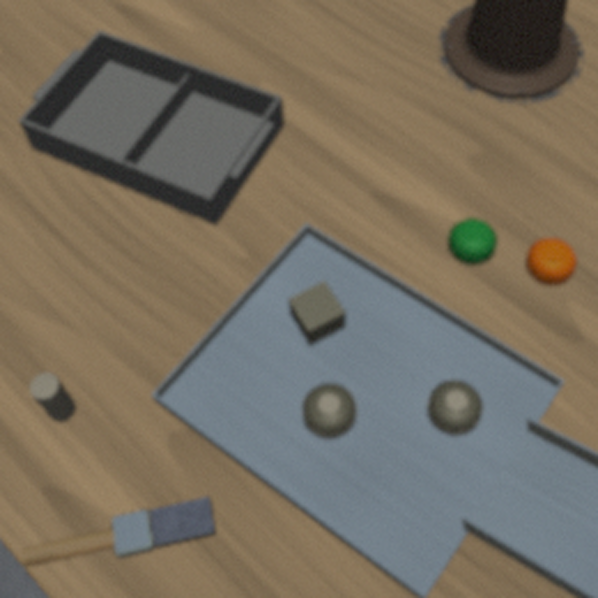

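```bash
python3 - <<'E'
from bench import *
from h import *
import cv2
for n,roi in [("top",(165,130,105,85)),("scene",(190,190,150,110))]:
    c=get_calibration(n); im=cv2.imread(f"pics/{n}0.png").astype(int)
    x,y,w,h=roi; sub=im[y:y+h,x:x+w]; m=((sub[...,0]-sub[...,2])<10).astype(np.uint8)
    cs,_=cv2.findContours(m,cv2.RETR_EXTERNAL,cv2.CHAIN_APPROX_NONE)
    for k in cs:
        if cv2.contourArea(k)<80: continue
        mm=np.zeros_like(m); cv2.drawContours(mm,[k],-1,1,-1); ys,xs=np.nonzero(mm)
        p=(xs.mean()+x,ys.mean()+y); print(n,p,mm.sum(),onz(c,p,.023), cv2.minAreaRect(k))
# tote mask in top
c=get_calibration("top"); im=cv2.imread("pics/top0.png").astype(int)
sub=im[150:260,295:440]; sat=sub[...,2]-sub[...,0]; m=(sat<22).astype(np.uint8)
cs,_=cv2.findContours(m,cv2.RETR_EXTERNAL,cv2.CHAIN_APPROX_NONE)
k=max(cs,key=cv2.contourArea); r=cv2.minAreaRect(k); b=cv2.boxPoints(r)+[295,150]; print(r,b)
for p in b: print(onz(c,p,.06))
cv2.imwrite("pics/tm.png",cv2.resize(m*255,None,fx=4,fy=4))
# obstacle estimate
print([onz(c,p,.02)[:2] for p in [(228,250),(198,265)]])
E
```

```text
top (np.float64(187.73701298701297), np.float64(190.18831168831167)) 308 [0.51165993 0.29923324 0.023     ] ((22.5, 60.5), (19.0, 19.0), 90.0)
top (np.float64(249.65286624203821), np.float64(183.94585987261146)) 314 [0.53083448 0.10379428 0.023     ] ((84.65093994140625, 53.97169494628906), (17.44478988647461, 18.268951416015625), 15.945395469665527)
top (np.float64(219.8), np.float64(159.68709677419355)) 310 [0.60925218 0.19862801 0.023     ] ((54.5, 29.5), (19.0, 19.0), 90.0)
top (np.float64(185.67567567567568), np.float64(132.23166023166024)) 259 [0.70043067 0.30987091 0.023     ] ((29.5, 3.5), (7.0, 59.0), 90.0)
scene (np.float64(206.4730603448276), np.float64(286.70366379310343)) 928 [0.74252882 0.16901224 0.023     ] ((16.10000228881836, 102.19999694824219), (60.80000686645508, 28.600004196166992), 36.869895935058594)
scene (np.float64(252.75223214285714), np.float64(258.1986607142857)) 448 [0.61053064 0.20169483 0.023     ] ((62.5, 68.5), (23.0, 23.0), 90.0)
scene (np.float64(307.38084632516706), np.float64(256.7416481069042)) 449 [0.51247672 0.3021989  0.023     ] ((117.5, 66
[... 253 characters left out ...]
3597), np.float64(206.40069169960475)) 2024 [0.38727168 0.21882154 0.023     ] ((109.0, 24.5), (49.0, 80.0), 90.0)
scene (np.float64(204.6629213483146), np.float64(206.46067415730337)) 1157 [ 0.59032824 -0.00166317  0.023     ] ((22.0, 24.5), (49.0, 44.0), 90.0)
((72.96985626220703, 51.90680694580078), (61.703975677490234, 101.46875762939453), 72.07208251953125) [[310.20204258 188.16992569]
 [406.74393463 156.93578339]
 [425.7376709  215.64369202]
 [329.19577789 246.87783051]]
[ 0.5116031  -0.08136274  0.06      ]
[ 0.60987471 -0.38891444  0.06      ]
[ 0.42532669 -0.43962327  0.06      ]
[ 0.33322981 -0.13529565  0.06      ]
[array([0.32446229, 0.17141852]), array([0.27822059, 0.2643329 ])]
```

View pics/tm.png

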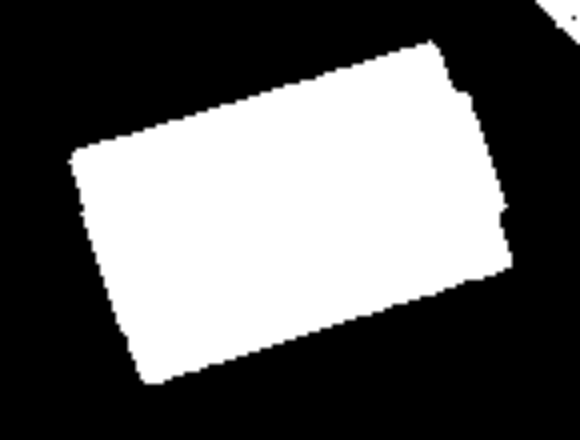

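>>> {"name": "arm_command", "arguments": {
  "targets": "-0.015 0.017 -0.001 0 0 0.06 0; -0.045 0.05 -0.004 0 0 0.18 0; -0.075 0.084 -0.007 0 0 0.3 0; -0.105 0.118 -0.01 0 0 0.42 0; -0.135 0.152 -0.012 0 0 0.54 0; -0.165 0.186 -0.015 0 0 0.66 0; -0.195 0.22 -0.018 0 0 0.78 0; -0.225 0.253 -0.02 0 0 0.9 0",
  "squeeze": 45
}}

```text
clock: 0.82
ee_pos: [0.3315, 0.3432, 0.25]
orientation: [0.979, 0.205, 0.0, -0.0]
contact_force: [1.1, 0.7, -0.4]
gripper_width: 0.0856
```

```bash
cat >> h.py <<'E'
def go(o,tgt,yawdeg=None):
    "tool-frame shift & turn from the measured pose to a world target, tool straight down"
    T=R.from_quat(o["orientation"]); d=T.inv().apply(np.array(tgt)-o["ee_pos"])
    out=[d.round(4)]
    if yawdeg is not None:
        a=np.radians(yawdeg); M=np.array([[np.cos(a),np.sin(a),0],[np.sin(a),-np.cos(a),0],[0,0,-1.]])
        out.append((T.inv()*R.from_matrix(M)).as_rotvec().round(4))
    return out
def st(o):
    m=R.from_quat(o["orientation"]).as_matrix()
    print("t%.2f"%o["clock"],o["ee_pos"].round(4),"yaw %.2f"%np.degrees(np.arctan2(m[1,0],m[0,0])),"zt",m[:,2].round(4),"F",o["contact_force"].round(1),"w %.4f"%o["gripper_width"])
E
python3 - <<'E'
from bench import *
from h import *
o=get_obs(); st(o); print(go(o,[.512,.3005,.25],15.45))
E
```

```text
t0.82 [0.3315 0.3432 0.25  ] yaw 23.70 zt [ 2.e-04  1.e-04 -1.e+00] F [ 1.1  0.7 -0.4] w 0.0856
[array([1.481e-01, 1.116e-01, 1.000e-04]), array([-0.    , -0.0002,  0.1439])]
```

>>> {"name": "arm_command", "arguments": {
  "targets": "0.03 0.018 0 0 0 0.05 0; 0.06 0.037 0 0 0 0.1 0; 0.09 0.056 0 0 0 0.149 0; 0.12 0.075 0 0 0 0.149 0; 0.143 0.0895 0 0 0 0.149 0; 0.143 0.0895 0 0 0 0.149 0; 0.143 0.0895 0 0 0 0.149 0"
}}

```text
clock: 1.4
ee_pos: [0.4989, 0.3207, 0.2493]
orientation: [0.991, 0.133, -0.001, 0.0]
contact_force: [-0.5, -0.5, -0.4]
gripper_width: 0.0854
```

```bash
python3 - <<'E'
from bench import *
from h import *
o=get_obs(); st(o); c=get_calibration("wrist"); im=snapshot("wrist"); cv2.imwrite("pics/w1.png",cv2.cvtColor(im,cv2.COLOR_RGB2BGR))
import pickle; pickle.dump(c,open("w1.pkl","wb"))
E
```

```text
t1.40 [0.4989 0.3207 0.2493] yaw 15.34 zt [-1.3e-03 -5.0e-04 -1.0e+00] F [-0.5 -0.5 -0.4] w 0.0854
```

View pics/w1.png

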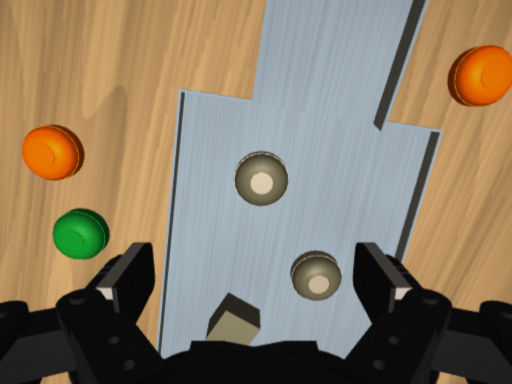

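```bash
cat >> h.py <<'E'
def stones(im,c,x0,x1,y0,y1,z=.023):
    "brownish blobs on bluish tray, RGB image"
    a=im.astype(int); m=((a[...,2]-a[...,0])<8).astype(np.uint8); k=np.zeros_like(m); k[y0:y1,x0:x1]=m[y0:y1,x0:x1]
    for q in cv2.findContours(k,cv2.RETR_EXTERNAL,cv2.CHAIN_APPROX_NONE)[0]:
        if cv2.contourArea(q)<300: continue
        (u,v),(w,h),an=cv2.minAreaRect(q) if len(q)<5 else cv2.fitEllipse(q)
        print("px",round(u,1),round(v,1),"size",round(w,1),round(h,1),"world",onz(c,(u,v),z).round(4))
E
python3 - <<'E'
from bench import *
from h import *
import pickle
c=pickle.load(open("w1.pkl","rb")); im=cv2.cvtColor(cv2.imread("pics/w1.png"),cv2.COLOR_BGR2RGB)
stones(im,c,195,345,120,310)
o=get_obs(); st(o)
for t in ([.512,.3005,.12],): print(go(o,t,15.45))
E
```

```text
px 232.7 303.3 size 15.2 42.8 world [0.5236 0.1352 0.023 ]
px 315.5 275.3 size 49.2 51.0 world [0.612  0.2006 0.023 ]
px 260.9 178.5 size 54.4 54.7 world [0.5139 0.3009 0.023 ]
t1.45 [0.4976 0.321  0.2491] yaw 15.41 zt [-2.1e-03 -7.0e-04 -1.0e+00] F [-0.5 -1.   0.5] w 0.0858
[array([0.0087, 0.0236, 0.1291]), array([ 0.0001,  0.0022, -0.0007])]
```

>>> {"name": "arm_command", "arguments": {
  "targets": "0.004 0.01 0.01 0 0.001 0 0; 0.0097 0.0239 0.035 0 0.002 0 0; 0.0097 0.0239 0.075 0 0.002 0 0; 0.0097 0.0239 0.11 0 0.002 0 0; 0.0097 0.0239 0.14 0 0.002 0 0; 0.0097 0.0239 0.16 0 0.002 0 0; 0.0097 0.0239 0.17 0 0.002 0 0; 0.0097 0.0239 0.17 0 0.002 0 0"
}}

```text
clock: 2.12
ee_pos: [0.5104, 0.2997, 0.0767]
orientation: [0.991, 0.135, -0.002, 0.001]
contact_force: [-1.5, -0.3, -0.3]
gripper_width: 0.0851
```

```bash
python3 - <<'E'
from bench import *
from h import *
o=get_obs(); st(o); c=get_calibration("wrist"); im=snapshot("wrist"); cv2.imwrite("pics/w2.png",cv2.cvtColor(im,cv2.COLOR_RGB2BGR))
stones(im,c,165,345,150,330)
for t in ([.513,.3005,.005],): print(go(o,t,15.45))
E
```

```text
t2.12 [0.5104 0.2997 0.0767] yaw 15.53 zt [-0.0042 -0.0026 -1.    ] F [-1.5 -0.3 -0.3] w 0.0851
px 257.9 208.7 size 99.3 101.7 world [0.5137 0.3011 0.023 ]
[array([ 0.0031, -0.0002,  0.0717]), array([0.0014, 0.0047, 0.0014])]
```

View pics/w2.png

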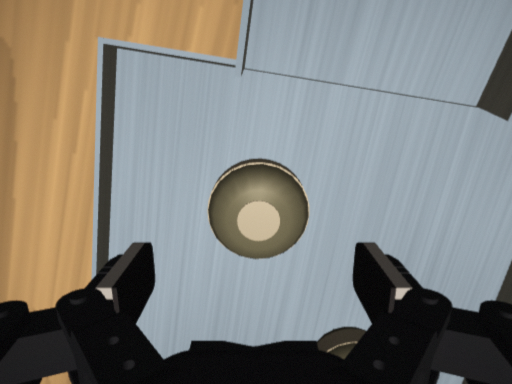

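>>> {"name": "arm_command", "arguments": {
  "targets": "0.0035 -0.0004 0.01 0.001 0.004 0 0; 0.0035 -0.0004 0.025 0.001 0.004 0 0; 0.0035 -0.0004 0.04 0.001 0.004 0 0; 0.0035 -0.0004 0.055 0.001 0.004 0 0; 0.0035 -0.0004 0.063 0.001 0.004 0 0; 0.0035 -0.0004 0.067 0.001 0.004 0 0; 0.0035 -0.0004 0.067 0.001 0.004 0 0; 0.0035 -0.0004 0.067 0.001 0.004 0 0"
}}

```text
clock: 2.83
ee_pos: [0.5181, 0.3028, 0.0139]
orientation: [0.991, 0.135, 0.004, -0.001]
contact_force: [0.3, 0.1, -0.1]
gripper_width: 0.0856
```

```bash
python3 - <<'E'
from bench import *
from h import *
o=get_obs(); st(o); c=get_calibration("wrist"); im=snapshot("wrist"); cv2.imwrite("pics/w3.png",cv2.cvtColor(im,cv2.COLOR_RGB2BGR))
for t in ([.5135,.3008,.005],): print(go(o,t,15.45))
E
```

```text
t2.83 [0.5181 0.3028 0.0139] yaw 15.47 zt [ 0.0072  0.0034 -1.    ] F [ 0.3  0.1 -0.1] w 0.0856
[array([-0.005 ,  0.0007,  0.0089]), array([-0.0013, -0.0078,  0.0004])]
```

View pics/w3.png

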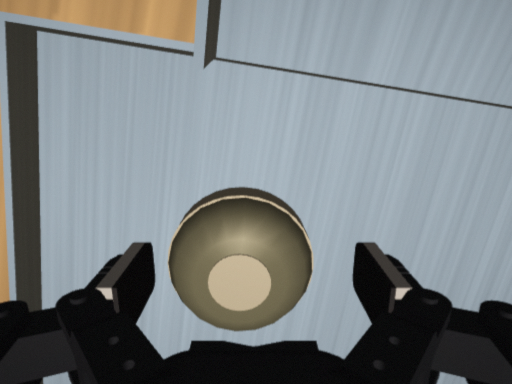

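>>> {"name": "arm_command", "arguments": {
  "targets": "0 0 0 0 0 0 0; 0 0 0 0 0 0 0"
}}

```text
clock: 3.05
ee_pos: [0.5179, 0.3027, 0.014]
orientation: [0.991, 0.135, 0.004, -0.001]
contact_force: [0.7, 0.6, 0.0]
gripper_width: 0.0856
```

```bash
python3 - <<'E'
from bench import *
from h import *
o=get_obs(); st(o); print(go(o,[.5135,.3008,.005],15.45))
E
```

```text
t3.05 [0.5179 0.3027 0.014 ] yaw 15.47 zt [ 0.0072  0.0034 -1.    ] F [0.7 0.6 0. ] w 0.0856
[array([-0.0049,  0.0007,  0.009 ]), array([-0.0013, -0.0078,  0.0004])]
```

>>> {"name": "arm_command", "arguments": {
  "targets": "-0.0049 0.0007 0.002 -0.0013 -0.0078 0 0; -0.0049 0.0007 0.005 -0.0013 -0.0078 0 0; -0.0049 0.0007 0.008 -0.0013 -0.0078 0 0; -0.0049 0.0007 0.009 -0.0013 -0.0078 0 0; -0.0049 0.0007 0.009 -0.0013 -0.0078 0 0; -0.0049 0.0007 0.009 -0.0013 -0.0078 0 0"
}}

```text
clock: 3.55
ee_pos: [0.5125, 0.3003, 0.0037]
orientation: [0.991, 0.135, -0.001, 0.0]
contact_force: [-0.2, 1.0, -0.1]
gripper_width: 0.0855
```

```bash
python3 - <<'E'
from bench import *
from h import *
o=get_obs(); st(o); print(go(o,[.5135,.3008,.005],15.45))
E
```

```text
t3.55 [0.5125 0.3003 0.0037] yaw 15.47 zt [-0.0021 -0.001  -1.    ] F [-0.2  1.  -0.1] w 0.0855
[array([ 0.0011, -0.0002, -0.0013]), array([0.0004, 0.0023, 0.0003])]
```

>>> {"name": "arm_command", "arguments": {
  "targets": "0.001 0 -0.001 0 0.002 0 0.1; 0.001 0 -0.001 0 0.002 0 0.2; 0.001 0 -0.001 0 0.002 0 0.3; 0.001 0 -0.001 0 0.002 0 0.5; 0.001 0 -0.001 0 0.002 0 0.7; 0.001 0 -0.001 0 0.002 0 0.8; 0.001 0 -0.001 0 0.002 0 0.8; 0.001 0 -0.001 0 0.002 0 0.8",
  "squeeze": 50
}}

```text
clock: 4.22
ee_pos: [0.514, 0.3009, 0.0056]
orientation: [0.991, 0.135, 0.001, -0.0]
contact_force: [-0.8, -0.1, 5.9]
gripper_width: 0.058
```

```bash
python3 - <<'E'
from bench import *
from h import *
o=get_obs(); st(o);  c=get_calibration("wrist"); im=snapshot("wrist"); cv2.imwrite("pics/w4.png",cv2.cvtColor(im,cv2.COLOR_RGB2BGR))
E
```

```text
t4.22 [0.514  0.3009 0.0056] yaw 15.47 zt [ 1.e-03  2.e-04 -1.e+00] F [-0.8 -0.1  5.9] w 0.0580
```

View pics/w4.png

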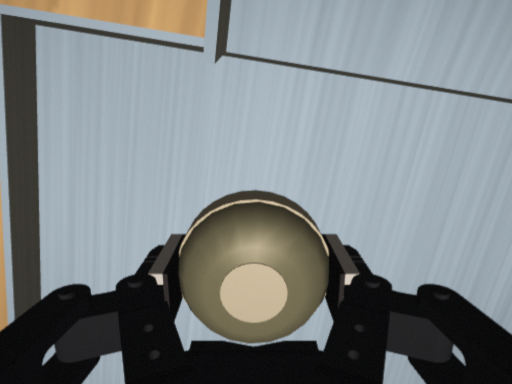

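>>> {"name": "arm_command", "arguments": {
  "targets": "0 0 -0.002 0 0 0 0.8; 0 0 -0.005 0 0 0 0.8; 0 0 -0.01 0 0 0 0.8; 0 0 -0.015 0 0 0 0.8; 0 0 -0.02 0 0 0 0.8; 0 0 -0.02 0 0 0 0.8; 0 0 -0.02 0 0 0 0.8"
}}

```text
clock: 4.85
ee_pos: [0.5141, 0.3009, 0.0256]
orientation: [0.991, 0.135, 0.001, -0.0]
contact_force: [0.0, 0.4, -2.8]
gripper_width: 0.0579
```

```bash
python3 - <<'E'
from bench import *
from h import *
o=get_obs(); st(o); print(o["moment"]); c=get_calibration("wrist"); im=snapshot("wrist"); cv2.imwrite("pics/w5.png",cv2.cvtColor(im,cv2.COLOR_RGB2BGR))
s=snapshot("scene"); cv2.imwrite("pics/s5.png",cv2.cvtColor(cv2.resize(s[150:340,180:420],None,fx=3,fy=3,interpolation=cv2.INTER_CUBIC),cv2.COLOR_RGB2BGR))
E
```

```text
t4.85 [0.5141 0.3009 0.0256] yaw 15.47 zt [ 1.5e-03  3.0e-04 -1.0e+00] F [ 0.   0.4 -2.8] w 0.0579
[-0.02728638 -0.03469173 -0.03170803]
```

View pics/w5.png

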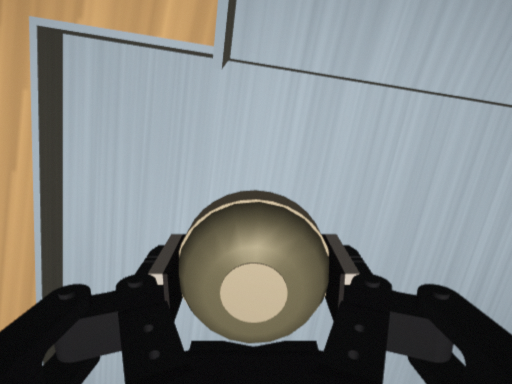

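View pics/s5.png

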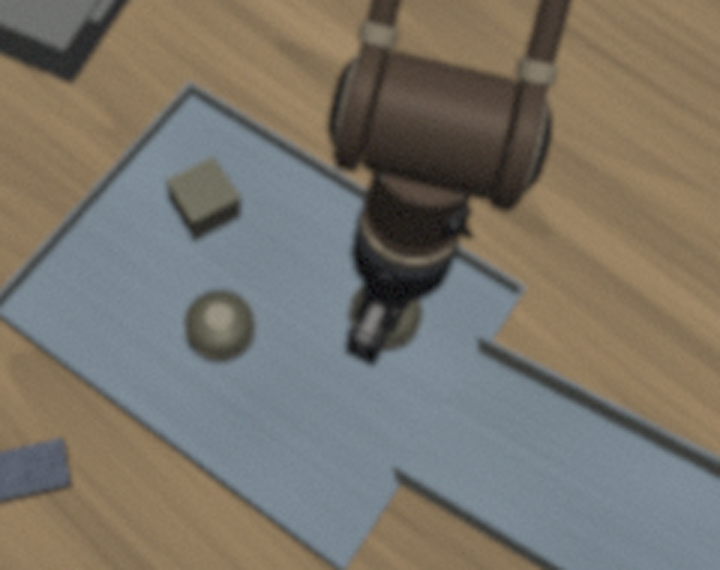

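>>> {"name": "arm_command", "arguments": {
  "targets": "0 0 -0.008 0 0 0 0.8; 0 0 -0.024 0 0 0 0.8; 0 0 -0.045 0 0 0 0.8; -0.002 0.005 -0.07 0 0 0 0.8; -0.006 0.015 -0.1 0 0 0 0.8; -0.014 0.033 -0.13 0 0 0 0.8; -0.026 0.06 -0.155 0 0 0 0.8; -0.039 0.09 -0.17 0 0 0 0.8"
}}

```text
clock: 5.62
ee_pos: [0.5016, 0.204, 0.199]
orientation: [0.991, 0.136, 0.003, -0.0]
contact_force: [1.1, -0.4, -2.2]
gripper_width: 0.0579
```

```bash
python3 - <<'E'
from bench import *
from h import *
o=get_obs(); st(o); print(go(o,[.448,-.187,.2],15.45))
E
```

```text
t5.62 [0.5016 0.204  0.199 ] yaw 15.59 zt [ 0.0061  0.0018 -1.    ] F [ 1.1 -0.4 -2.2] w 0.0579
[array([-0.1567,  0.3623, -0.002 ]), array([-0.0001, -0.0063,  0.0024])]
```

>>> {"name": "arm_command", "arguments": {
  "targets": "-0.015 0.034 0 0 0 0 0.8; -0.03 0.068 0 0 0 0 0.8; -0.045 0.102 0 0 0 0 0.8; -0.06 0.136 0 0 0 0 0.8; -0.075 0.17 0 0 0 0 0.8; -0.09 0.204 0 0 0 0 0.8; -0.105 0.238 0 0 0 0 0.8; -0.12 0.272 0 0 0 0 0.8"
}}

```text
clock: 6.28
ee_pos: [0.4561, -0.0922, 0.1956]
orientation: [0.991, 0.135, 0.0, 0.0]
contact_force: [1.1, 0.6, -2.1]
gripper_width: 0.0581
```

```bash
python3 - <<'E'
from bench import *
from h import *
o=get_obs(); st(o); print(go(o,[.448,-.187,.2],15.45))
E
```

```text
t6.28 [ 0.4561 -0.0922  0.1956] yaw 15.48 zt [ 1.e-03 -4.e-04 -1.e+00] F [ 1.1  0.6 -2.1] w 0.0581
[array([-0.0331,  0.0892, -0.0044]), array([ 0.0007, -0.0008,  0.0005])]
```

>>> {"name": "arm_command", "arguments": {
  "targets": "-0.01 0.028 0 0 0 0 0.8; -0.02 0.055 -0.002 0 0 0 0.8; -0.028 0.077 -0.004 0 0 0 0.8; -0.0331 0.0892 -0.0044 0 0 0 0.8; -0.0331 0.0892 -0.0044 0 0 0 0.8; -0.0331 0.0892 -0.0044 0 0 0 0.8"
}}

```text
clock: 6.78
ee_pos: [0.4484, -0.1857, 0.1997]
orientation: [0.991, 0.134, 0.0, -0.0]
contact_force: [-0.4, 0.1, -2.0]
gripper_width: 0.0582
```

```bash
python3 - <<'E'
from bench import *
from h import *
import pickle
o=get_obs(); st(o); c=get_calibration("wrist"); im=snapshot("wrist"); cv2.imwrite("pics/w6.png",cv2.cvtColor(im,cv2.COLOR_RGB2BGR)); pickle.dump(c,open("w6.pkl","wb"))
E
```

```text
t6.78 [ 0.4484 -0.1857  0.1997] yaw 15.35 zt [ 3.e-04  3.e-04 -1.e+00] F [-0.4  0.1 -2. ] w 0.0582
```

View pics/w6.png

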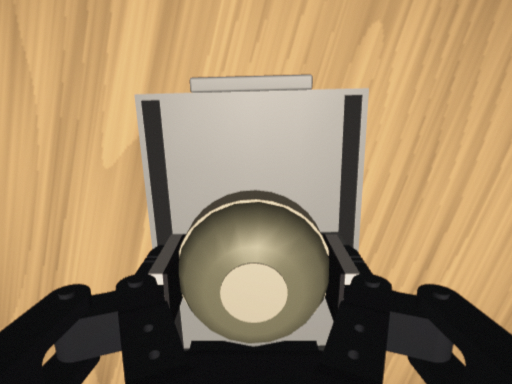

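```bash
python3 - <<'E'
from bench import *
from h import *
import pickle
c=pickle.load(open("w6.pkl","rb"))
a,b=onz(c,(136,96),.06),onz(c,(368,89),.06); print(a,b,np.linalg.norm(a-b))
u=(b-a)/np.linalg.norm(b-a); print("yaw",np.degrees(np.arctan2(u[1],u[0])))
v=np.array([-u[1],u[0],0]); m=(a+b)/2; C=m-.15*v; print("C",C, "comp+",C+.073*v,"comp-",C-.073*v)
for p in [(151,236),(359,240)]: print(onz(c,p,.06))
o=get_obs(); print(go(o,(C+.073*v)[:2].tolist()+[.0], np.degrees(np.arctan2(u[1],u[0]))))
E
```

```text
[ 0.33994782 -0.14579836  0.06      ] [ 0.51919745 -0.09079857  0.06      ] 0.18749774845975184
yaw 17.057768640656306
C [ 0.473573   -0.26169989  0.06      ] comp+ [ 0.45215949 -0.19191119  0.06      ] comp- [ 0.49498651 -0.33148858  0.06      ]
[ 0.3744262  -0.26347158  0.06      ]
[ 0.55813429 -0.21706095  0.06      ]
[array([0.0017, 0.0078, 0.1995]), array([-0.0006, -0.0002, -0.0286])]
```

>>> {"name": "arm_command", "arguments": {
  "targets": "0 0.002 0.012 0 0 -0.005 0.8; 0 0.0046 0.037 0 0 -0.011 0.8; 0 0.0046 0.067 0 0 -0.011 0.8; 0 0.0046 0.097 0 0 -0.011 0.8; 0 0.0046 0.125 0 0 -0.011 0.8; 0 0.0046 0.148 0 0 -0.011 0.8; 0 0.0046 0.162 0 0 -0.011 0.8; 0 0.0046 0.168 0 0 -0.011 0.8"
}}

```text
clock: 7.5
ee_pos: [0.4481, -0.1874, 0.029]
orientation: [0.99, 0.141, -0.002, -0.002]
contact_force: [-0.3, -0.3, -3.0]
gripper_width: 0.0583
```

>>> {"name": "arm_command", "arguments": {
  "targets": "0 0 0 0 0 0 0.8; 0 0 0 0 0 0 0.8; 0 0 0 0 0 0 0.8"
}}

```text
clock: 7.75
ee_pos: [0.4514, -0.1901, 0.0328]
orientation: [0.99, 0.14, 0.001, 0.001]
contact_force: [0.1, 0.8, -2.1]
gripper_width: 0.0583
```

```bash
python3 - <<'E'
from bench import *
from h import *
o=get_obs(); st(o); c=get_calibration("wrist"); im=snapshot("wrist"); cv2.imwrite("pics/w7.png",cv2.cvtColor(im,cv2.COLOR_RGB2BGR))
print(go(o,[.450,-.190,.0086],16))
E
```

```text
t7.75 [ 0.4514 -0.1901  0.0328] yaw 16.14 zt [ 0.0027 -0.0014 -1.    ] F [ 0.1  0.8 -2.1] w 0.0583
[array([-0.0014, -0.0005,  0.0242]), array([ 0.0021, -0.0022,  0.0024])]
```

View pics/w7.png

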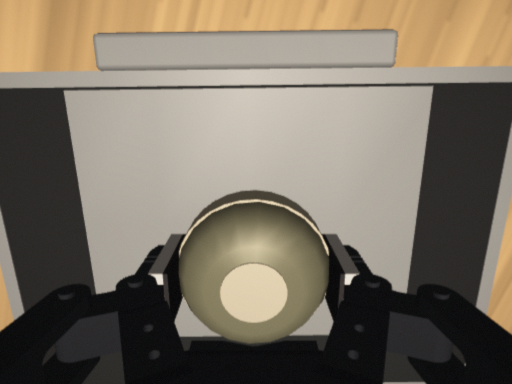

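>>> {"name": "arm_command", "arguments": {
  "targets": "0 0 0.004 0.002 -0.002 0 0.8; 0 0 0.009 0.002 -0.002 0 0.8; 0 0 0.014 0.002 -0.002 0 0.8; 0 0 0.018 0.002 -0.002 0 0.8; 0 0 0.02 0.002 -0.002 0 0.8; 0 0 0.021 0.002 -0.002 0 0.8; 0 0 0.021 0.002 -0.002 0 0.8; 0 0 0.021 0.002 -0.002 0 0.8"
}}

```text
clock: 8.47
ee_pos: [0.45, -0.1899, 0.0103]
orientation: [0.99, 0.14, -0.001, -0.001]
contact_force: [0.3, 0.9, -2.3]
gripper_width: 0.0582
```

>>> {"name": "arm_command", "arguments": {
  "targets": "0 0 0 0 0 0 0.8; 0 0 0.001 0 0 0 0.8; 0 0 0.0015 0 0 0 0.8; 0 0 0.002 0 0 0 0.8; 0 0 0.002 0 0 0 0.8; 0 0 0.002 0 0 0 0.8"
}}

```text
clock: 8.97
ee_pos: [0.45, -0.1899, 0.0085]
orientation: [0.99, 0.14, -0.001, -0.001]
contact_force: [0.2, -0.4, -2.0]
gripper_width: 0.0583
```

```bash
python3 - <<'E'
from bench import *
from h import *
o=get_obs(); st(o); print(go(o,[.450,-.190,.0076],16))
E
```

```text
t8.97 [ 0.45   -0.1899  0.0085] yaw 16.10 zt [-0.0023  0.0011 -1.    ] F [ 0.2 -0.4 -2. ] w 0.0583
[array([-0.0001,  0.0001,  0.0009]), array([-0.0017,  0.0019,  0.0017])]
```

>>> {"name": "arm_command", "arguments": {
  "targets": "0 0 0.0005 0 0 0 0.8; 0 0 0.001 0 0 0 0.8; 0 0 0.0012 0 0 0 0.8; 0 0 0.0012 0 0 0 0.8"
}}

```text
clock: 9.3
ee_pos: [0.4502, -0.1899, 0.0076]
orientation: [0.99, 0.14, -0.001, -0.001]
contact_force: [-1.9, 0.4, 1.6]
gripper_width: 0.0583
```

>>> {"name": "arm_command", "arguments": {
  "targets": "0 0 0.0002 0 0 0 0.3; 0 0 0.0002 0 0 0 0.2; 0 0 0.0002 0 0 0 0.1; 0 0 0.0002 0 0 0 0; 0 0 0.0002 0 0 0 0; 0 0 0.0002 0 0 0 0; 0 0 0.0002 0 0 0 0"
}}

```text
clock: 9.88
ee_pos: [0.4501, -0.1899, 0.0071]
orientation: [0.99, 0.14, -0.001, -0.001]
contact_force: [0.6, 0.5, 0.2]
gripper_width: 0.0854
```

```bash
python3 - <<'E'
from bench import *
from h import *
o=get_obs(); st(o); c=get_calibration("wrist"); im=snapshot("wrist"); cv2.imwrite("pics/w8.png",cv2.cvtColor(im,cv2.COLOR_RGB2BGR))
E
```

```text
t9.88 [ 0.4501 -0.1899  0.0071] yaw 16.10 zt [-0.0021  0.001  -1.    ] F [0.6 0.5 0.2] w 0.0854
```

View pics/w8.png

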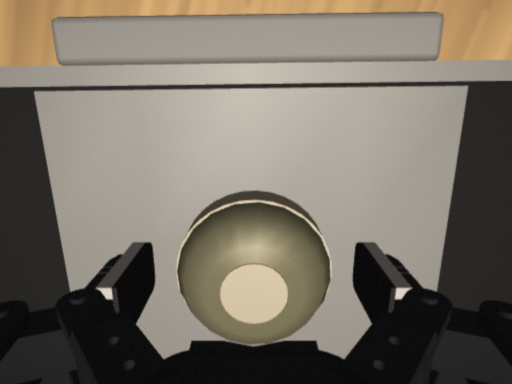

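>>> {"name": "arm_command", "arguments": {
  "targets": "0 0 -0.008 0 0 0 0; 0 0 -0.025 0 0 0 0; 0 0 -0.05 0 0 0 0; 0 0 -0.08 0 0 0 0; 0.005 -0.006 -0.115 0 0 0 0; 0.018 -0.022 -0.15 0 0 0 0; 0.036 -0.045 -0.175 0 0 0 0; 0.056 -0.07 -0.19 0 0 0 0"
}}

```text
clock: 10.6
ee_pos: [0.487, -0.1078, 0.2018]
orientation: [0.99, 0.139, 0.002, 0.001]
contact_force: [1.1, 0.1, -0.6]
gripper_width: 0.0855
```

```bash
python3 - <<'E'
from bench import *
from h import *
o=get_obs(); st(o); print(go(o,[.611,.2005,.2],15.45))
E
```

```text
t10.60 [ 0.487  -0.1078  0.2018] yaw 15.97 zt [ 0.0045 -0.0013 -1.    ] F [ 1.1  0.1 -0.6] w 0.0855
[array([ 0.204 , -0.2623,  0.002 ]), array([ 0.0024, -0.004 ,  0.0091])]
```

>>> {"name": "arm_command", "arguments": {
  "targets": "0.022 -0.028 0 0 0 0.003 0; 0.045 -0.058 0 0 0 0.006 0; 0.068 -0.088 0 0 0 0.009 0; 0.091 -0.118 0 0 0 0.009 0; 0.114 -0.148 0 0 0 0.009 0; 0.137 -0.178 0 0 0 0.009 0; 0.16 -0.206 0 0 0 0.009 0; 0.18 -0.23 0 0 0 0.009 0"
}}

```text
clock: 11.27
ee_pos: [0.5944, 0.1661, 0.1978]
orientation: [0.991, 0.136, -0.001, -0.001]
contact_force: [-0.0, -0.5, -0.5]
gripper_width: 0.0855
```

>>> {"name": "arm_command", "arguments": {
  "targets": "0 0 0 0 0 0 0; 0 0 0 0 0 0 0; 0 0 0 0 0 0 0"
}}

```text
clock: 11.52
ee_pos: [0.5934, 0.1632, 0.1971]
orientation: [0.991, 0.136, -0.002, -0.0]
contact_force: [-0.0, -1.0, 0.6]
gripper_width: 0.0855
```

```bash
python3 - <<'E'
from bench import *
from h import *
o=get_obs(); st(o); c=get_calibration("wrist"); im=snapshot("wrist"); cv2.imwrite("pics/w9.png",cv2.cvtColor(im,cv2.COLOR_RGB2BGR))
stones(im,c,160,350,100,330)
print(go(o,[.611,.2005,.075],15.45))
E
```

```text
t11.52 [0.5934 0.1632 0.1971] yaw 15.62 zt [-3.2e-03  3.0e-04 -1.0e+00] F [-0.  -1.   0.6] w 0.0855
px 221.2 310.1 size 40.3 270.2 world [0.6026 0.002  0.023 ]
px 257.8 270.7 size 47.9 226.5 world [0.6279 0.059  0.023 ]
px 182.0 205.9 size 51.5 71.5 world [0.5358 0.1076 0.023 ]
px 282.7 135.7 size 65.9 67.6 world [0.6119 0.201  0.023 ]
[array([ 0.0273, -0.031 ,  0.122 ]), array([-0.0012,  0.003 ,  0.003 ])]
```

View pics/w9.png

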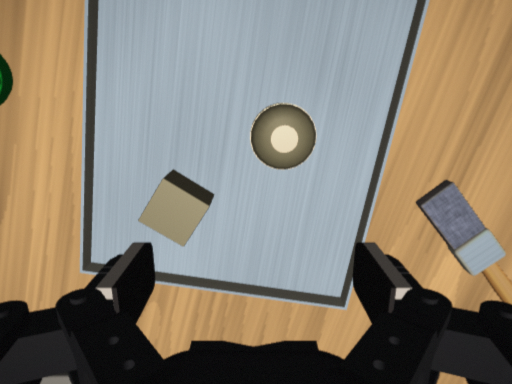

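>>> {"name": "arm_command", "arguments": {
  "targets": "0.008 -0.009 0.005 -0.001 0.003 0.003 0; 0.018 -0.02 0.02 -0.001 0.003 0.003 0; 0.0281 -0.0311 0.05 -0.001 0.003 0.003 0; 0.0281 -0.0311 0.08 -0.001 0.003 0.003 0; 0.0281 -0.0311 0.105 -0.001 0.003 0.003 0; 0.0281 -0.0311 0.122 -0.001 0.003 0.003 0; 0.0281 -0.0311 0.13 -0.001 0.003 0.003 0; 0.0281 -0.0311 0.13 -0.001 0.003 0.003 0"
}}

```text
clock: 12.23
ee_pos: [0.6104, 0.2002, 0.0643]
orientation: [0.991, 0.133, -0.002, -0.0]
contact_force: [-0.5, 0.1, 0.4]
gripper_width: 0.0852
```

>>> {"name": "arm_command", "arguments": {
  "targets": "0 0 0 0 0 0 0; 0 0 0 0 0 0 0; 0 0 0 0 0 0 0"
}}

```text
clock: 12.48
ee_pos: [0.6141, 0.2015, 0.0693]
orientation: [0.991, 0.134, 0.002, -0.001]
contact_force: [0.3, -0.6, -0.3]
gripper_width: 0.0855
```

```bash
python3 - <<'E'
from bench import *
from h import *
o=get_obs(); st(o); c=get_calibration("wrist"); im=snapshot("wrist"); cv2.imwrite("pics/w10.png",cv2.cvtColor(im,cv2.COLOR_RGB2BGR))
stones(im,c,165,345,130,330)
print(go(o,[.612,.201,.0056],15.45))
E
```

```text
t12.48 [0.6141 0.2015 0.0693] yaw 15.39 zt [ 0.0046  0.0019 -1.    ] F [ 0.3 -0.6 -0.3] w 0.0855
px 246.5 213.6 size 103.0 105.2 world [0.6113 0.2008 0.023 ]
[array([-0.0025, -0.0001,  0.0636]), array([-0.0006, -0.0049, -0.0011])]
```

View pics/w10.png

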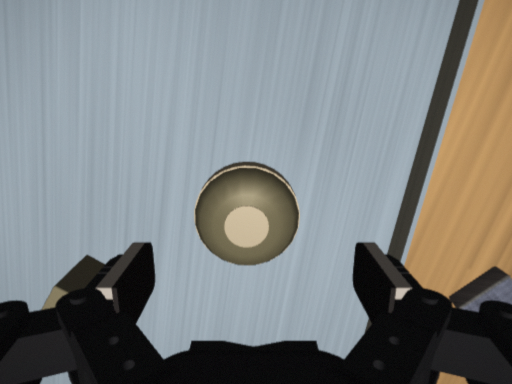

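>>> {"name": "arm_command", "arguments": {
  "targets": "-0.0028 -0.0002 0.008 -0.0005 -0.005 0 0; -0.0028 -0.0002 0.022 -0.0005 -0.005 0 0; -0.0028 -0.0002 0.036 -0.0005 -0.005 0 0; -0.0028 -0.0002 0.046 -0.0005 -0.005 0 0; -0.0028 -0.0002 0.053 -0.0005 -0.005 0 0; -0.0028 -0.0002 0.056 -0.0005 -0.005 0 0; -0.0028 -0.0002 0.056 -0.0005 -0.005 0 0; -0.0028 -0.0002 0.056 -0.0005 -0.005 0 0"
}}

```text
clock: 13.2
ee_pos: [0.6097, 0.2008, 0.0108]
orientation: [0.991, 0.134, -0.002, 0.0]
contact_force: [0.3, -0.7, 0.4]
gripper_width: 0.0853
```

>>> {"name": "arm_command", "arguments": {
  "targets": "0 0 0 0 0 0 0; 0 0 0 0 0 0 0; 0 0 0 0 0 0 0"
}}

```text
clock: 13.45
ee_pos: [0.6104, 0.2009, 0.0119]
orientation: [0.991, 0.134, -0.001, 0.0]
contact_force: [-0.1, -0.2, -0.2]
gripper_width: 0.0855
```

```bash
python3 - <<'E'
from bench import *
from h import *
o=get_obs(); st(o); print(go(o,[.6117,.201,.0056],15.45))
E
```

```text
t13.45 [0.6104 0.2009 0.0119] yaw 15.41 zt [-2.3e-03 -5.0e-04 -1.0e+00] F [-0.1 -0.2 -0.2] w 0.0855
[array([0.0013, 0.0003, 0.0063]), array([-0.0001,  0.0024, -0.0006])]
```

>>> {"name": "arm_command", "arguments": {
  "targets": "0.0013 0.0003 0.002 0 0.0024 0 0; 0.0013 0.0003 0.004 0 0.0024 0 0; 0.0013 0.0003 0.006 0 0.0024 0 0; 0.0013 0.0003 0.006 0 0.0024 0 0; 0.0013 0.0003 0.006 0 0.0024 0 0; 0.0013 0.0003 0.006 0 0.0024 0 0"
}}

```text
clock: 13.95
ee_pos: [0.611, 0.2008, 0.005]
orientation: [0.991, 0.134, -0.001, 0.0]
contact_force: [0.9, -0.0, 0.1]
gripper_width: 0.0852
```

>>> {"name": "arm_command", "arguments": {
  "targets": "0 0 0 0 0 0 0.1; 0 0 0 0 0 0 0.2; 0 0 0 0 0 0 0.3; 0 0 0 0 0 0 0.5; 0 0 0 0 0 0 0.7; 0 0 0 0 0 0 0.8; 0 0 0 0 0 0 0.8; 0 0 0 0 0 0 0.8",
  "squeeze": 50
}}

```text
clock: 14.62
ee_pos: [0.6112, 0.2008, 0.0058]
orientation: [0.991, 0.134, -0.001, 0.0]
contact_force: [-2.0, -0.5, 6.3]
gripper_width: 0.058
```

>>> {"name": "arm_command", "arguments": {
  "targets": "0 0 -0.002 0 0 0 0.8; 0 0 -0.005 0 0 0 0.8; 0 0 -0.01 0 0 0 0.8; 0 0 -0.015 0 0 0 0.8; 0 0 -0.02 0 0 0 0.8; 0 0 -0.02 0 0 0 0.8; 0 0 -0.02 0 0 0 0.8"
}}

```text
clock: 15.2
ee_pos: [0.6117, 0.2009, 0.0258]
orientation: [0.991, 0.134, 0.0, -0.0]
contact_force: [0.7, 0.6, -4.0]
gripper_width: 0.0584
```

```bash
python3 - <<'E'
from bench import *
from h import *
o=get_obs(); st(o); c=get_calibration("wrist"); im=snapshot("wrist"); cv2.imwrite("pics/w11.png",cv2.cvtColor(im,cv2.COLOR_RGB2BGR))
E
```

```text
t15.20 [0.6117 0.2009 0.0258] yaw 15.41 zt [-0.e+00  1.e-04 -1.e+00] F [ 0.7  0.6 -4. ] w 0.0584
```

View pics/w11.png

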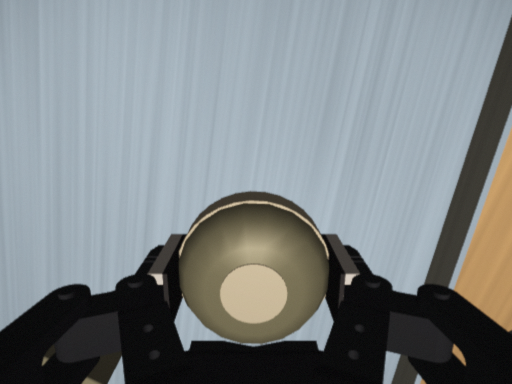

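>>> {"name": "arm_command", "arguments": {
  "targets": "0 0 -0.008 0 0 0 0.8; 0 0 -0.024 0 0 0 0.8; 0 0 -0.045 0 0 0 0.8; -0.003 0.005 -0.07 0 0 0 0.8; -0.008 0.015 -0.1 0 0 0 0.8; -0.018 0.033 -0.13 0 0 0 0.8; -0.031 0.058 -0.155 0 0 0 0.8; -0.046 0.086 -0.172 0 0 0 0.8"
}}

```text
clock: 15.92
ee_pos: [0.5912, 0.1059, 0.201]
orientation: [0.991, 0.135, 0.002, -0.0]
contact_force: [0.6, 0.4, -2.5]
gripper_width: 0.0584
```

```bash
python3 - <<'E'
from bench import *
from h import *
o=get_obs(); st(o); print(go(o,[.490,-.330,.2],16))
E
```

```text
t15.92 [0.5912 0.1059 0.201 ] yaw 15.53 zt [ 3.9e-03  6.0e-04 -1.0e+00] F [ 0.6  0.4 -2.5] w 0.0584
[array([-2.143e-01,  3.929e-01,  3.000e-04]), array([ 0.0004, -0.0039, -0.0082])]
```

>>> {"name": "arm_command", "arguments": {
  "targets": "-0.016 0.03 0 0 0 0 0.8; -0.033 0.06 0 0 0 0 0.8; -0.05 0.092 0 0 0 0 0.8; -0.068 0.125 0 0 0 0 0.8; -0.086 0.158 0 0 0 0 0.8; -0.104 0.19 0 0 0 0 0.8; -0.122 0.223 0 0 0 0 0.8; -0.14 0.256 0 0 0 0 0.8"
}}

```text
clock: 16.58
ee_pos: [0.522, -0.1798, 0.1978]
orientation: [0.991, 0.134, -0.001, 0.0]
contact_force: [1.1, 0.2, -1.7]
gripper_width: 0.0581
```

```bash
python3 - <<'E'
from bench import *
from h import *
o=get_obs(); st(o); print(go(o,[.490,-.330,.2],16))
E
```

```text
t16.58 [ 0.522  -0.1798  0.1978] yaw 15.42 zt [-1.1e-03 -2.0e-04 -1.0e+00] F [ 1.1  0.2 -1.7] w 0.0581
[array([-0.0708,  0.1363, -0.0021]), array([-0.0001,  0.0012, -0.0101])]
```

>>> {"name": "arm_command", "arguments": {
  "targets": "-0.016 0.03 0 0 0 -0.003 0.8; -0.034 0.065 0 0 0 -0.006 0.8; -0.052 0.1 -0.002 0 0 -0.01 0.8; -0.065 0.124 -0.002 0 0 -0.01 0.8; -0.0708 0.1363 -0.002 0 0 -0.01 0.8; -0.0708 0.1363 -0.002 0 0 -0.01 0.8; -0.0708 0.1363 -0.002 0 0 -0.01 0.8; -0.0708 0.1363 -0.002 0 0 -0.01 0.8"
}}

```text
clock: 17.25
ee_pos: [0.4908, -0.3271, 0.1992]
orientation: [0.99, 0.139, -0.001, -0.001]
contact_force: [0.2, 0.2, -3.3]
gripper_width: 0.0581
```

```bash
python3 - <<'E'
from bench import *
from h import *
o=get_obs(); st(o); c=get_calibration("wrist"); im=snapshot("wrist"); cv2.imwrite("pics/w12.png",cv2.cvtColor(im,cv2.COLOR_RGB2BGR))
print(go(o,[.490,-.330,.03],16))
E
```

```text
t17.25 [ 0.4908 -0.3271  0.1992] yaw 16.01 zt [-0.0019  0.0014 -1.    ] F [ 0.2  0.2 -3.3] w 0.0581
[array([-0.0013,  0.0028,  0.1692]), array([-0.0019,  0.0015,  0.0001])]
```

View pics/w12.png

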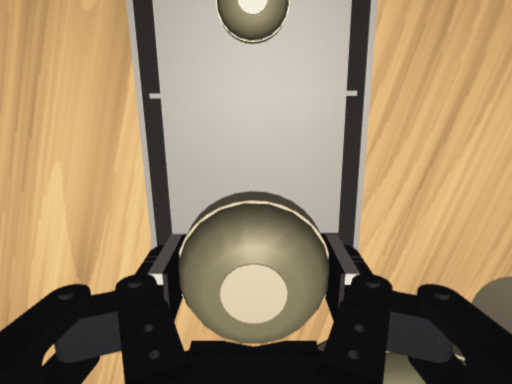

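```bash
python3 - <<'E'
from bench import *
from h import *
c=get_calibration("wrist")
a,b=onz(c,(150,96.5),.04),onz(c,(356.5,93),.04); u=(b-a)/np.linalg.norm(b-a)
C=(a+b)/2; v=np.array([-u[1],u[0],0]); print(a,b,np.linalg.norm(b-a),"yaw",np.degrees(np.arctan2(u[1],u[0])),"C",C,"comp-",C-.073*v)
v=np.array([-np.sin(np.radians(16)),np.cos(np.radians(16)),0]);print("comp- at 16deg",C-.073*v)
print("far wall px",proj(c,C-.15*v+[0,0,.02]),"proj comp-",proj(c,(C-.073*v)*[1,1,0]+[0,0,.005]))
E
```

```text
[ 0.3870204 -0.2871343  0.04     ] [ 0.55792612 -0.23476595  0.04      ] 0.17874900319979004 yaw 17.035934812043234 C [ 0.47247326 -0.26095012  0.04      ] comp- [ 0.49386017 -0.33074697  0.04      ]
comp- at 16deg [ 0.49259479 -0.33112223  0.04      ]
far wall px [252.79714254 262.52248772] proj comp- [253.04144559 168.79190745]
```

>>> {"name": "arm_command", "arguments": {
  "targets": "0 0.002 0.012 0 0 0 0.8; 0 0.004 0.037 -0.001 0.001 0 0.8; 0 0.004 0.067 -0.001 0.001 0 0.8; 0 0.004 0.097 -0.001 0.001 0 0.8; 0 0.004 0.125 -0.001 0.001 0 0.8; 0 0.004 0.148 -0.001 0.001 0 0.8; 0 0.004 0.162 -0.001 0.001 0 0.8; 0 0.004 0.168 -0.001 0.001 0 0.8"
}}

```text
clock: 17.97
ee_pos: [0.49, -0.3299, 0.028]
orientation: [0.99, 0.14, -0.002, -0.002]
contact_force: [-0.4, -0.4, -3.2]
gripper_width: 0.0582
```

>>> {"name": "arm_command", "arguments": {
  "targets": "0 0 0 0 0 0 0.8; 0 0 0 0 0 0 0.8; 0 0 0 0 0 0 0.8"
}}

```text
clock: 18.22
ee_pos: [0.4933, -0.3334, 0.0332]
orientation: [0.99, 0.139, 0.001, 0.002]
contact_force: [0.4, -0.6, -2.7]
gripper_width: 0.0582
```

```bash
python3 - <<'E'
from bench import *
from h import *
o=get_obs(); st(o); c=get_calibration("wrist"); im=snapshot("wrist"); cv2.imwrite("pics/w13.png",cv2.cvtColor(im,cv2.COLOR_RGB2BGR))
print(go(o,[.492,-.331,.010],16))
E
```

```text
t18.22 [ 0.4933 -0.3334  0.0332] yaw 16.00 zt [ 0.0027 -0.0031 -1.    ] F [ 0.4 -0.6 -2.7] w 0.0582
[array([-0.0007, -0.0027,  0.0232]), array([ 0.0038, -0.0017,  0.0001])]
```

View pics/w13.png

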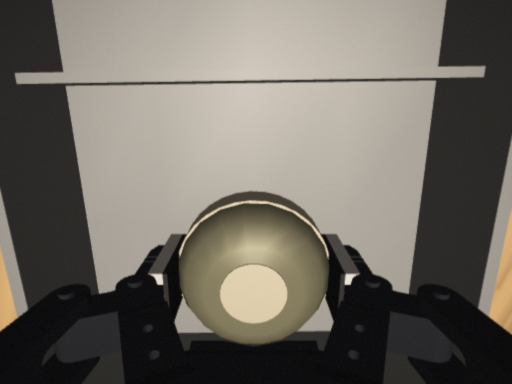

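>>> {"name": "arm_command", "arguments": {
  "targets": "0 -0.001 0.004 0.003 -0.002 0 0.8; -0.0007 -0.0027 0.009 0.003 -0.002 0 0.8; -0.0007 -0.0027 0.014 0.003 -0.002 0 0.8; -0.0007 -0.0027 0.018 0.003 -0.002 0 0.8; -0.0007 -0.0027 0.02 0.003 -0.002 0 0.8; -0.0007 -0.0027 0.021 0.003 -0.002 0 0.8; -0.0007 -0.0027 0.021 0.003 -0.002 0 0.8; -0.0007 -0.0027 0.021 0.003 -0.002 0 0.8"
}}

```text
clock: 18.93
ee_pos: [0.4903, -0.3301, 0.0103]
orientation: [0.99, 0.139, -0.001, -0.001]
contact_force: [0.3, -0.4, -3.5]
gripper_width: 0.0582
```

>>> {"name": "arm_command", "arguments": {
  "targets": "0 0 0 0 0 0 0.8; 0 0 0.001 0 0 0 0.8; 0 0 0.0015 0 0 0 0.8; 0 0 0.002 0 0 0 0.8; 0 0 0.002 0 0 0 0.8; 0 0 0.002 0 0 0 0.8"
}}

```text
clock: 19.43
ee_pos: [0.4903, -0.33, 0.0084]
orientation: [0.99, 0.139, -0.001, -0.001]
contact_force: [-1.0, 0.5, -3.3]
gripper_width: 0.0581
```

```bash
python3 - <<'E'
from bench import *
from h import *
o=get_obs(); st(o); print(go(o,[.492,-.331,.0078],16))
E
```

```text
t19.43 [ 0.4903 -0.33    0.0084] yaw 15.99 zt [-0.003   0.0015 -1.    ] F [-1.   0.5 -3.3] w 0.0581
[array([0.0013, 0.0015, 0.0006]), array([-0.0023,  0.0025, -0.0003])]
```

>>> {"name": "arm_command", "arguments": {
  "targets": "0 0 0.0004 0 0 0 0.8; 0 0 0.0008 0 0 0 0.8; 0 0 0.001 0 0 0 0.8; 0 0 0.001 0 0 0 0.8"
}}

```text
clock: 19.77
ee_pos: [0.4904, -0.33, 0.0078]
orientation: [0.99, 0.139, -0.001, -0.001]
contact_force: [-1.3, 0.3, -0.0]
gripper_width: 0.0582
```

Force rose from −3.3 to 0 N, so the stone is on the floor; a hair more, then release and withdraw.

>>> {"name": "arm_command", "arguments": {
  "targets": "0 0 0.0004 0 0 0 0.8; 0 0 0.0004 0 0 0 0.3; 0 0 0.0004 0 0 0 0.2; 0 0 0.0004 0 0 0 0.1; 0 0 0.0004 0 0 0 0; 0 0 0.0004 0 0 0 0; 0 0 0.0004 0 0 0 0; 0 0 0.0004 0 0 0 0"
}}

```text
clock: 20.43
ee_pos: [0.4904, -0.3301, 0.007]
orientation: [0.99, 0.139, -0.001, -0.001]
contact_force: [-0.1, 0.7, 0.4]
gripper_width: 0.0854
```

>>> {"name": "arm_command", "arguments": {
  "targets": "0 0 -0.008 0 0 0 0; 0 0 -0.025 0 0 0 0; 0 0 -0.05 0 0 0 0; 0 0 -0.08 0 0 0 0; 0 0 -0.115 0 0 0 0; 0 0 -0.15 0 0 0 0; 0 -0.01 -0.18 0 0 0 0; 0 -0.03 -0.2 0 0 0 0"
}}

```text
clock: 21.1
ee_pos: [0.4847, -0.3041, 0.2122]
orientation: [0.99, 0.138, 0.001, 0.002]
contact_force: [0.1, -0.2, 0.3]
gripper_width: 0.0851
```

>>> {"name": "arm_command", "arguments": {
  "targets": "0 -0.03 0 0 0 0 0; 0 -0.06 0 0 0 0 0; 0 -0.08 0 0 0 0 0; 0 -0.08 0 0 0 0 0; 0 -0.08 0 0 0 0 0"
}}

```text
clock: 21.52
ee_pos: [0.4605, -0.2239, 0.2079]
orientation: [0.99, 0.14, -0.001, -0.0]
contact_force: [0.7, -0.1, -0.3]
gripper_width: 0.0853
```

```bash
python3 - <<'E'
from bench import *
from h import *
o=get_obs(); st(o); c=get_calibration("wrist"); 
for n in ["wrist","top","scene"]: cv2.imwrite(f"pics/{n}_f.png",cv2.cvtColor(snapshot(n),cv2.COLOR_RGB2BGR))
E
```

```text
t21.52 [ 0.4605 -0.2239  0.2079] yaw 16.09 zt [-2.e-03  5.e-04 -1.e+00] F [ 0.7 -0.1 -0.3] w 0.0853
```

View pics/wrist_f.png

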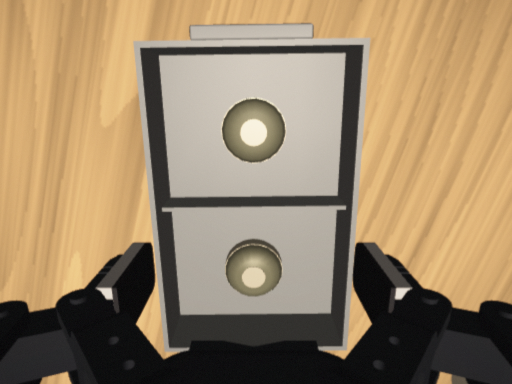

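View pics/scene_f.png

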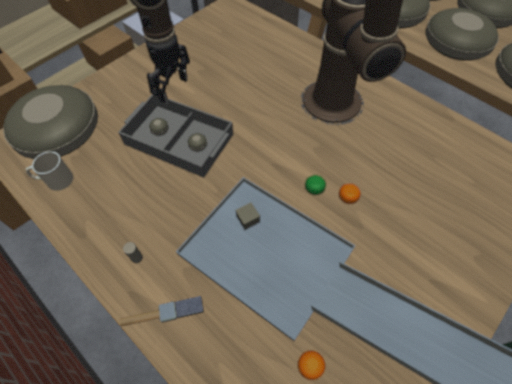

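View pics/top_f.png

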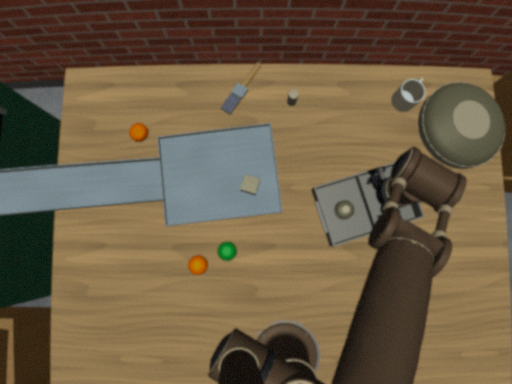

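The last wrist picture shows one stone upright near the middle of each compartment, at (254,130) and (254,268). The blank is still at (248,215) in the scene view, and the gripper is clear of everything.

```bash
python3 -c "
from bench import *
print(finish_job())"
```

```text
the job is handed in; nothing more can be done
None
```

Both stones are in the tote, one in each compartment, standing upright on the floor near the middle. I handed the job in at about 21.7 s of the 64 s allowed.

- **How it went:** I gripped each stone on its waist band. I lowered each one in steps of about 1 mm or less until the force reading showed the floor taking its weight (first stone −2.0 to +1.6 N, second −3.3 to 0 N). Then I opened the jaws and lifted straight up.
- **Last checks:** The final wrist and scene pictures show both stones upright. The blank is in the same place as before in the scene and top pictures. The gripper was about 0.2 m above the tote, reading almost no force. In the last top picture the arm hides the far compartment, so that view confirms only one stone.
- **What disagreed:**
  - The three cameras differed by 2–3 mm on the stones and by up to about 12 mm (mostly under 5) on the tote's centre; I used values in between.
  - The tote's angle came out between about 14° and 17°, and I used 16°.
  - The jaws read 58 mm on the 60 mm stones, and there was a brief 6 N upward force as they closed. Neither stone slipped.

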